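# Show the neighbour the cat-feeding things on the corridor rack

### The arm

A 7-joint arm with a two-finger parallel gripper is mounted at the origin on the work surface. World frame = base frame: x ahead of the robot, y to its left, z up, the work surface at z = 0. Lengths are in m, angles in rad, forces in N, time in s.
With the tool pointing down it reaches from about 0.35 to 0.9 m from the base axis. Payload 8.1 kg.
Tool frame: the origin (TCP) lies on the centre line of the jaws, within the pads' length; the fingertips stand ahead of it and the grasp point (between the pads) is the TCP (arm.tips_ahead is the z of the fingertips in the tool frame, in m); z points along the fingers, y is the direction in which the jaws open and shut (so a half turn about z gives the same grasp; the last joint's range is limited). The gripper opens to 92 mm and grips with 3 to 60 N. Pads are 19 mm wide; open, the fingers measure 130 mm over their backs; the gripper's body (75 mm by 190 mm) begins 47 mm behind the grasp point.
Start: joints at [-1.416, 0.434, 0.025, 1.573, -0.012, 1.134, -0.075], TCP at [0.159, 0.604, 0.246] pointing down, gripper open.
Joint ranges: [-2.62, 2.62], [-0.44, 2.09], [-1.27, 1.32], [0.08, 2.57], [-1.32, 4.46], [0.12, 2], [-2.74, 2.74]. Speed limits (rad/s): [2.22, 2.22, 3.01, 3.01, 3.14, 3.14, 3.14].

### API

Orientations are given as a rotation vector (axis times angle).
In Python, from cell import arm gives the robot as it stands. The module is installed in compiled form; this text tells all that it offers.
- The arm moves only by the tool jog_arm, never from a script. Its argument "moves" is a list of rows, each an object with "twist": the turn, a rotation vector about the tool's x, y, z in units of 10 degrees (1.0 is 10 degrees), a list of three; "xyz": the shift along the tool's x, y, z in units of 60 mm (1.0 is 60 mm), a list of three; "grip": the closure, from -1 (fully open) to 1 (shut). A call has 1 to 5 rows; each row is the pose to reach, as a shift and turn from the pose commanded when the call began, along the tool's axes at that moment; what a row does not reach only later rows make up. A row lasts 1/8 s, in which the tool goes at most 62.5 mm and 10.7 degrees, less where a joint would pass 70% of its speed; a pose out of reach is approached as far as the arm can. A call with a gripper value outside its range is refused whole. The fingers move at their own pace and stop on an object; "force" is the grip in N (left out, the last holds). Time passes only in rows, so rows that repeat a pose let the fingers close. It gives the time, the measured TCP pose, the force and the opening at its end, in the units of the state.
- arm.observe(): the state, without advancing time (a new reading comes with each control period).
- arm.get_image(name): name is "scene" or "top" or "wrist"; returns the picture (480x640x3 uint8, blue, green, red); there is no depth.
- arm.camera_params(name): a dict with "mtx" (3x3 intrinsics, pixels), "T" (4x4, takes a point from camera to world coordinates); the wrist camera has in their place "T_tool_cam" (4x4, takes a point from camera to tool coordinates, whose origin is the TCP and whose axes are the flange's). Camera axes: x right, y down, z forward; pixel columns grow to the right and rows downward; lengths in m; the calibration is good to about 2 mm. A picture is of the moment at which its call begins: read the wrist's pose just before it. camera_params takes no time and is no camera call.
- arm.sign_off(): hands the job in, once; it reports no verdict.
The state is a dict: "clock": time; "joints": joint angles; "dq": joint speeds; "joint_efforts": joint torques, N m; "position": TCP position; "ee_rot": TCP orientation; "force": force on the tool from outside, world axes, zero at the start; "ft_torque": the same for the moment, N m; "width": opening from 0.0 (shut) to 1.0 (fully open).
Only numpy, scipy, OpenCV 4.12 (cv2) and the standard library are available. Lean on these libraries where they do the work, as an engineer would, in place of code of your own. Each camera call takes 0.05 s, during which the arm holds its last target. There are 200 camera calls.

### The job

Show the neighbour who will feed the stairwell cats what she needs, by pointing straight down from a few centimetres above each thing and staying still there for two seconds: first the cap of the squat bucket (the food), then the bowl of the scoop clipped to the bar (the measure), then the middle of the two nested cups (the dishes). Touch and move nothing, and do not lower the hand over the tall bucket or the single cup, which would mislead her. When she has seen all three, draw the hand well away from them.

Things in the scene. Friction and masses are not known exactly. Their poses are not given: they have to be found in the camera images.
- squat_cap (a point): Top centre of the twist cap of the squat turquoise plastic bucket, the one to point at: on the bucket's axis, on top of the cap's grip bar, 137 mm above the shelf; z up. Bucket loose, closed, 160 mm across at its collar, body 105 mm high; cap 120 mm across and 20 mm high with a bar 14 x 90 mm and 12 mm high across it.
- tall_cap (a point): Top centre of the twist cap of the tall, slim turquoise bucket (bystander, same plastic): 227 mm above the shelf; z up. Loose, 128 mm across at its collar, cap 92 mm across. The two buckets may stand in either of two places.
- scoop_bowl (a point): Middle of the open mouth of the purple plastic scoop's bowl, at the height of its rim, 151 mm above the shelf; z up, x runs from the handle to the bowl's lip. Bowl 94 mm long, 72 mm wide, 44 mm deep. The handle lies level along the bar below, held by a steel spring clip.
- scoop_bar: Fixed low bar of the rack's frame, galvanised steel, 300 mm long along its x, 30 mm wide, top 105 mm above the shelf, on two feet; origin on the shelf under its middle. Carries the scoop (bowl centre 75 mm along +x from the origin) and a second, empty spring clip at its -x end; nothing on it is higher than 151 mm.
- nest_rim (a point): Centre of the mouth of the two nested aluminium cups, the ones to point at, at the upper cup's rim, 107 mm above the shelf; z up. The pair stands upright as one loose thing, 77 mm across the rim, two rims 26 mm apart in height.
- single_rim (a point): Centre of the mouth of the single aluminium cup (bystander, same shape): rim 81 mm above the shelf, 77 mm across; z up. Loose. The pair and the single cup may stand in either of two places.
Mind the look-alikes: they are no part of the job. What is shaped like the part that bears squat_cap but orange is not meant.

How it is judged:
On the way, in this order (a step that is already met when the one before it is completed fails the run):
1. fingertips held just above the middle of the squat bucket's cap, without contact, for a second and a half (horizontal distance between the grasp point and squat_cap below 0.03 m and z of the grasp point in the frame of squat_cap between 0.02 and 0.11 m), for 1.5 s.
2. fingertips held just above the bowl of the scoop, without contact, for a second and a half (horizontal distance between the grasp point and scoop_bowl below 0.03 m and z of the grasp point in the frame of scoop_bowl between 0.02 and 0.11 m), for 1.5 s.
3. fingertips held just above the mouth of the nested cups, without contact, for a second and a half (horizontal distance between the grasp point and nest_rim below 0.03 m and z of the grasp point in the frame of nest_rim between 0.02 and 0.11 m), for 1.5 s.
At the end, for the whole second after the job is handed in: All three things were pointed at in order (tool point within 30 mm sideways of the middle and 20 to 110 mm above the top, 1.5 s each); then the hand is more than 140 mm away from all three, and both buckets and all cups stand within 10 mm of where they began (distance between the grasp point and squat_cap above 0.14 m and distance between the grasp point and scoop_bowl above 0.14 m and distance between the grasp point and nest_rim above 0.14 m and distance of each of squat_cap, nest_rim, tall_cap, single_rim from where it was at the start of the episode below 0.01 m); the robot touches nothing.
It fails at once if the hand touches something (contact force between any of the fingers, the arm and anything else above 0.5 N).
It fails at once if a bucket or cup is moved or lifted (distance of any of squat_cap, nest_rim, tall_cap, single_rim from where it was at the start of the episode above 0.01 m).
It fails at once if the hand is lowered over the tall bucket as if pointing at it (horizontal distance between the grasp point and tall_cap below 0.03 m and z of the grasp point in the frame of tall_cap below 0.075 m).
It fails at once if the hand is lowered over the single cup as if pointing at it (horizontal distance between the grasp point and single_rim below 0.03 m and z of the grasp point in the frame of single_rim below 0.075 m).
It also fails if it takes over 61 s, if anything falls off the work surface, if the arm or the gripper's body presses on something with over 40 N, if the wrist force passes 120 N, or if a joint passes its speed limit or range.

## Working session

There is one attempt and no reset: what is moved stays moved. The work goes in short steps, Python scripts to look and compute and a tool call to move; the robot and the scene stay as the last step left them, time stands still between calls to the robot, and variables do not carry over. Pictures are saved under pics/ and viewed, about 8 in all and at most 12, crops included, and the job is handed in when it is done.

Besides the shell and the picture viewer there is one more tool, called after "Call:" as name(argument=value, ...) on one line, values as JSON. jog_arm: Moves the arm, as the interface text tells. Its arguments: {"type":"object","properties":{"moves":{"type":"array","items":{"type":"object","properties":{"twist":{"type":"array","items":{"type":"number"}},"xyz":{"type":"array","items":{"type":"number"}},"grip":{"type":"number"}}}},"force":{"type":"number"}},"required":["moves"]}

```bash
mkdir -p pics; python3 - <<'E'
from cell import arm
import cv2,numpy as np
s=arm.observe();print(s['clock'],s['position'],s['ee_rot'],s['width'],arm.tips_ahead)
for n in('scene','top'):
    cv2.imwrite(f'pics/{n}0.png',arm.get_image(n));p=arm.camera_params(n);print(n,p['mtx'].round(1).tolist(),p['T'].round(3).tolist())
E
```

```text
0.0 [0.15927967 0.6038679  0.24494252] [-4.03942838e-01 -3.11544770e+00  2.49397289e-03] 0.9996685397715486 0.019
scene [[539.5, 0.0, 317.6], [0.0, 539.5, 240.1], [0.0, 0.0, 1.0]] [[-0.266, 0.819, -0.509, 1.344], [0.964, 0.226, -0.141, 0.333], [-0.001, -0.528, -0.849, 1.453], [0.0, 0.0, 0.0, 1.0]]
top [[599.9, 0.0, 330.0], [0.0, 599.9, 238.2], [0.0, 0.0, 1.0]] [[0.021, -0.998, 0.062, 0.441], [-1.0, -0.021, -0.005, 0.117], [0.007, -0.062, -0.998, 1.92], [0.0, 0.0, 0.0, 1.0]]
```

View pics/top0.png

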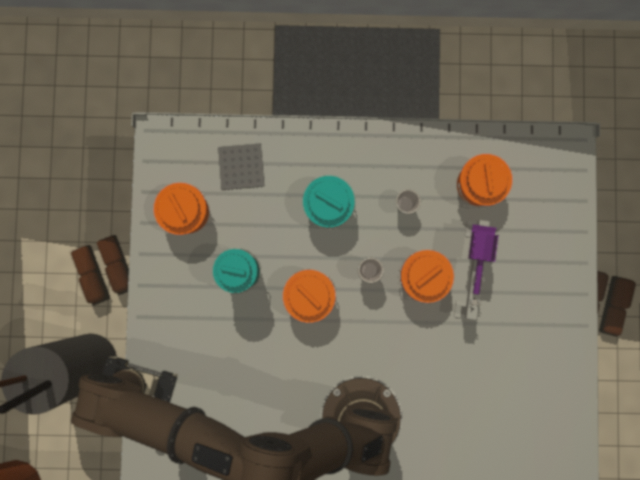

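View pics/scene0.png

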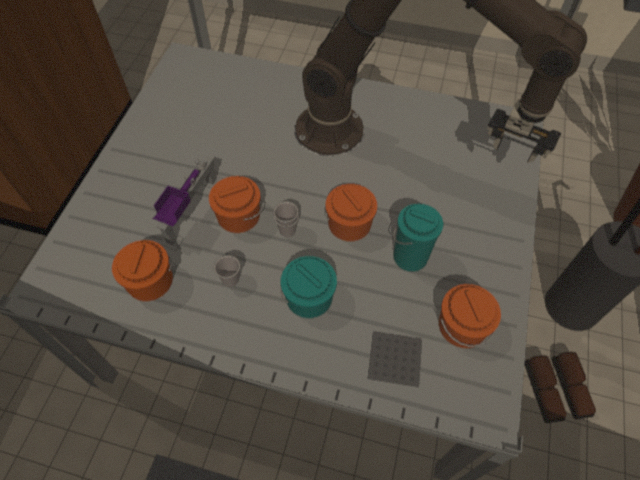

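Top view: the turquoise buckets are at (329,202), wide with a short shadow (squat), and at (236,271), slim with a long shadow (tall). The orange ones are look-alikes. The cups are at (407,202) and (371,269), which match scene (228,268) and (287,217). The purple scoop bowl is at (484,243). Next I'll triangulate and enlarge the cups.

```bash
cat > h.py <<'E'
from cell import arm
import cv2,numpy as np
def ray(n,uv):
    p=arm.camera_params(n);d=p['T'][:3,:3]@np.linalg.solve(p['mtx'],[*uv,1.]);return p['T'][:3,3],d/np.linalg.norm(d)
def plane(n,uv,z):
    o,d=ray(n,uv);return o+d*(z-o[2])/d[2]
def tri(a,b):
    (o,d),(q,e)=ray('top',a),ray('scene',b)
    s=np.linalg.lstsq(np.c_[d,-e],q-o,rcond=None)[0];P,Q=o+d*s[0],q+e*s[1]
    return ((P+Q)/2).round(3),round(float(np.linalg.norm(P-Q)),4)
def blobs(im,lo,hi,amin=60):
    m=cv2.inRange(cv2.cvtColor(im,cv2.COLOR_BGR2HSV),lo,hi)
    cs=cv2.findContours(m,cv2.RETR_EXTERNAL,cv2.CHAIN_APPROX_NONE)[0]
    return [c for c in cs if cv2.contourArea(c)>amin]
E
python3 - <<'E'
from h import *
T=cv2.imread('pics/top0.png');S=cv2.imread('pics/scene0.png')
for nm,lo,hi in(('turq',(75,90,40),(100,255,255)),('purple',(125,80,30),(160,255,255))):
    for n,im in(('top',T),('scene',S)):
        for c in blobs(im,lo,hi):
            (x,y),r=cv2.minEnclosingCircle(c);print(nm,n,round(x,1),round(y,1),'r',round(r,1),'bbox',cv2.boundingRect(c),cv2.minAreaRect(c))
print('squat',tri((329,202),(309,276)),plane('top',(329,201.5),.12));print('tall',tri((236,270),(420,217)))
for t in((407,201),(371,268)):
    for s in((228,262),(287,210)):print('cup',t,s,tri(t,s))
    print(plane('top',t,.107),plane('top',t,.081))
r=lambda im,x,y,w,h:cv2.resize(im[y:y+h,x:x+w],(400,300),interpolation=cv2.INTER_CUBIC)
cv2.imwrite('pics/crop1.png',np.vstack([np.hstack([r(S,255,185,60,45),r(S,200,245,60,45)]),np.hstack([r(T,440,215,80,60),r(S,140,160,80,60)])]))
E
```

```text
turq top 235.3 270.5 r 22.8 bbox (213, 249, 46, 44) ((235.5, 270.5), (43.0, 45.0), 90.0)
turq top 328.3 201.3 r 26.0 bbox (303, 176, 52, 52) ((328.5, 201.5), (51.0, 51.0), 90.0)
turq scene 308.3 286.5 r 30.8 bbox (281, 256, 56, 62) ((307.1176452636719, 286.0294189453125), (55.05558776855469, 60.63390350341797), 14.03624439239502)
turq scene 416.8 237.3 r 33.9 bbox (394, 204, 49, 67) ((413.3691711425781, 235.73330688476562), (44.81648635864258, 67.20803833007812), 25.70995330810547)
purple top 479.6 258.8 r 34.5 bbox (470, 225, 27, 69) ((481.8379821777344, 259.4448547363281), (24.83060073852539, 68.0142593383789), 4.763641834259033)
purple scene 175.5 194.0 r 32.2 bbox (154, 170, 45, 56) ((176.95870971679688, 194.94815063476562), (27.291339874267578, 63.6797981262207), 33.023868560791016)
squat (array([0.663, 0.116, 0.113]), 0.0055) [0.66400531 0.11340502 0.12      ]
tall (array([0.451, 0.378, 0.208]), 0.0074)
cup (407, 201) (228, 262) (array([ 0.673, -0.123,  0.098]), 0.0037)
cup (407, 201) (287, 210) (array([ 0.628, -0.018,  0.359]), 0.1445)
[ 0.67235675 -0.12390985  0.107     ] [ 0.67567931 -0.1273709   0.081     ]
cup (371, 268) (228, 262) (array([ 0.512, -0.119, -0.148]), 0.1851)
cup (371, 268) (287, 210) (array([ 0.465, -0.012,  0.115]), 0.0105)
[ 0.46639669 -0.01776339  0.107     ] [ 0.46676624 -0.01970253  0.081     ]
```

View pics/crop1.png

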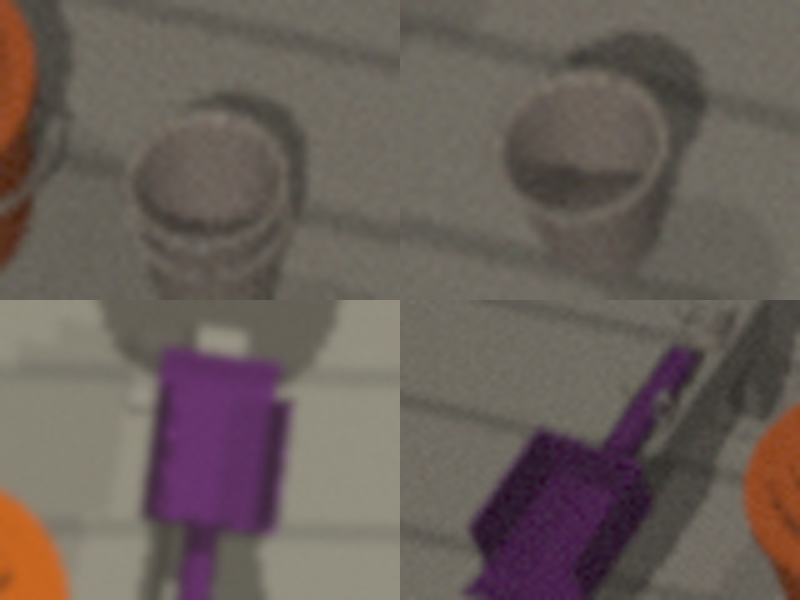

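In the enlarged crop, the cup at scene (287,211) / top (371,268) shows two rims, so that is the nested pair. The cup at (407,201) has one rim and is the single. The bowl centre is at about top (483.6,243). Only one turquoise bucket is wide with z≈0.113, so squat is at (0.664,0.114). The other turquoise one came out at z≈0.21, so it is the tall one.

```bash
cat >> h.py <<'E'
from scipy.spatial.transform import Rotation as R
def go(p):
    s=arm.observe();d=R.from_rotvec(s['ee_rot']).inv().apply(np.array(p)-s['position'])/.06
    print(p,'units',d.round(2),'clock',s['clock'],s['position'].round(3))
E
python3 - <<'E'
from h import *
sc=plane('top',(483.6,243),.151);print('scoop',sc,'tri',tri((483.6,243),(172,205)))
print('lip/handle ends',plane('top',(485,226),.151),plane('top',(482,261),.151))
print('single',plane('top',(407,201),.081))
go([.159,.604,.42]);go([.664,.114,.42])
E
```

```text
scoop [ 0.54671914 -0.34649388  0.151     ] tri (array([ 0.547, -0.349,  0.126]), 0.0089)
lip/handle ends [ 0.59727899 -0.35038823  0.151     ] [ 0.49337387 -0.3420376   0.151     ]
single [ 0.67567931 -0.1273709   0.081     ]
[0.159, 0.604, 0.42] units [ 0.   -0.   -2.92] clock 0.1 [0.159 0.604 0.245]
[0.664, 0.114, 0.42] units [-10.22  -5.75  -2.91] clock 0.1 [0.159 0.604 0.245]
```

Call:
jog_arm(moves=[{"xyz": [0, 0, -1], "twist": [0, 0, 0], "grip": -1}, {"xyz": [0, 0, -2], "twist": [0, 0, 0], "grip": -1}, {"xyz": [0, 0, -2.8], "twist": [0, 0, 0], "grip": -1}, {"xyz": [0, 0, -2.8], "twist": [0, 0, 0], "grip": -1}])

```text
clock: 0.6
position: [0.1597, 0.6055, 0.4178]
ee_rot: [0.404, 3.115, 0.011]
force: [0.4, 0.1, -0.2]
width: 1.004
```

Call:
jog_arm(moves=[{"xyz": [-0.85, -0.48, 0], "grip": -1}, {"xyz": [-1.7, -0.96, 0], "grip": -1}, {"xyz": [-2.55, -1.44, 0], "grip": -1}, {"xyz": [-3.4, -1.92, 0], "grip": -1}, {"xyz": [-4.25, -2.4, 0], "grip": -1}])

```text
invalid input at $.moves[0]: expected keys twist, xyz, grip
```

Call:
jog_arm(moves=[{"xyz": [-0.85, -0.48, 0], "grip": -1}, {"xyz": [-1.7, -0.96, 0], "grip": -1}, {"xyz": [-2.55, -1.44, 0], "grip": -1}, {"xyz": [-3.4, -1.92, 0], "grip": -1}, {"xyz": [-4.25, -2.4, 0], "grip": -1}])

```text
invalid input at $.moves[0]: expected keys twist, xyz, grip
```

```bash
python3 - <<'E'
from h import *
go([.664,.114,.42]);print(arm.observe()['joints'].round(2))
E
```

```text
[0.664, 0.114, 0.42] units [-10.22  -5.78  -0.08] clock 0.6 [0.16  0.606 0.418]
[-1.43  0.36  0.04  1.28 -0.02  1.5  -0.07]
```

Call:
jog_arm(moves=[{"xyz": [-0.85, -0.48, 0], "twist": [0, 0, 0], "grip": -1}, {"xyz": [-1.7, -0.96, 0], "twist": [0, 0, 0], "grip": -1}, {"xyz": [-2.55, -1.44, 0], "twist": [0, 0, 0], "grip": -1}, {"xyz": [-3.4, -1.92, 0], "twist": [0, 0, 0], "grip": -1}, {"xyz": [-4.25, -2.4, 0], "twist": [0, 0, 0], "grip": -1}])

```text
clock: 1.23
position: [0.37, 0.3982, 0.4124]
ee_rot: [-0.404, -3.115, 0.003]
force: [0.2, 0.7, -0.2]
width: 0.996
```

Call:
jog_arm(moves=[{"xyz": [-0.85, -0.48, 0], "twist": [0, 0, 0], "grip": -1}, {"xyz": [-1.7, -0.96, 0], "twist": [0, 0, 0], "grip": -1}, {"xyz": [-2.55, -1.44, 0], "twist": [0, 0, 0], "grip": -1}, {"xyz": [-3.4, -1.92, 0], "twist": [0, 0, 0], "grip": -1}, {"xyz": [-4.25, -2.4, 0], "twist": [0, 0, 0], "grip": -1}])

```text
clock: 1.85
position: [0.5797, 0.1943, 0.4123]
ee_rot: [-0.403, -3.114, 0.001]
force: [0.2, 0.9, 0.1]
width: 1.0
```

```bash
python3 - <<'E'
from h import *
go([.664,.114,.42]);print(arm.observe()['joints'].round(2))
E
```

```text
[0.664, 0.114, 0.42] units [-1.7  -0.94 -0.13] clock 1.85 [0.58  0.194 0.412]
[-0.64  0.34  0.33  1.34 -0.11  1.49  1.  ]
```

Call:
jog_arm(moves=[{"xyz": [-0.85, -0.47, 0], "twist": [0, 0, 0], "grip": -1}, {"xyz": [-1.7, -0.94, 0], "twist": [0, 0, 0], "grip": -1}, {"xyz": [-1.7, -0.94, 1], "twist": [0, 0, 0], "grip": -1}, {"xyz": [-1.7, -0.94, 1.5], "twist": [0, 0, 0], "grip": -1}, {"xyz": [-1.7, -0.94, 1.5], "twist": [0, 0, 0], "grip": -1}])

```text
clock: 2.48
position: [0.6615, 0.1151, 0.3198]
ee_rot: [-0.404, -3.109, 0.004]
force: [-0.5, -0.2, 0.3]
width: 1.001
```

```bash
python3 - <<'E'
from h import *
s=arm.observe();im=arm.get_image('wrist');p=arm.camera_params('wrist')
go([.664,.114,.21])
Tt=np.eye(4);Tt[:3,:3]=R.from_rotvec(s['ee_rot']).as_matrix();Tt[:3,3]=s['position'];T=Tt@p['T_tool_cam']
def proj(P):
    c=T[:3,:3].T@(np.array(P)-T[:3,3]);u=p['mtx']@c;return (u[:2]/u[2]).round().astype(int)
for P in([.664,.114,.137],[.547,-.346,.151],[.466,-.018,.107]):
    u=proj(P);print(P,u);cv2.drawMarker(im,tuple(int(v) for v in u),(0,0,255),0,20,2)
cv2.imwrite('pics/w1.png',im)
E
```

```text
[0.664, 0.114, 0.21] units [-0.03 -0.01  1.87] clock 2.525 [0.663 0.115 0.322]
[0.664, 0.114, 0.137] [315 222]
[0.547, -0.346, 0.151] [-306  232]
[0.466, -0.018, 0.107] [77  8]
```

View pics/w1.png

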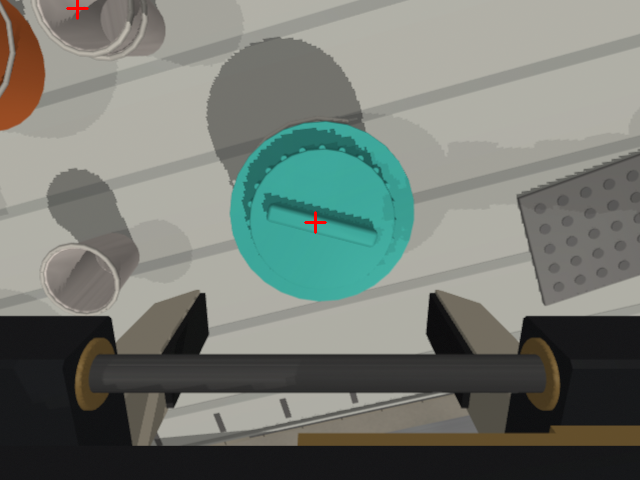

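The wrist view confirms it. The cap bar's middle is at about (322,224) against my predicted (315,222), roughly 5 mm off. The pair with two rims sits under the second marker at (77,8), and the single-rim cup is at (82,278). I'll lower the hand and hold.

Call:
jog_arm(moves=[{"xyz": [0, 0, 0.6], "twist": [0, 0, 0], "grip": -1}, {"xyz": [0, 0, 1.2], "twist": [0, 0, 0], "grip": -1}, {"xyz": [0, 0, 1.8], "twist": [0, 0, 0], "grip": -1}, {"xyz": [0, 0, 1.8], "twist": [0, 0, 0], "grip": -1}, {"xyz": [0, 0, 1.8], "twist": [0, 0, 0], "grip": -1}])

```text
clock: 3.15
position: [0.6646, 0.1154, 0.2183]
ee_rot: [0.403, 3.113, 0.002]
force: [0.2, -0.2, 0.5]
width: 0.995
```

Call:
jog_arm(moves=[{"xyz": [0, 0, 0], "twist": [0, 0, 0], "grip": -1}, {"xyz": [0, 0, 0], "twist": [0, 0, 0], "grip": -1}, {"xyz": [0, 0, 0], "twist": [0, 0, 0], "grip": -1}, {"xyz": [0, 0, 0], "twist": [0, 0, 0], "grip": -1}, {"xyz": [0, 0, 0], "twist": [0, 0, 0], "grip": -1}])

```text
clock: 3.78
position: [0.6633, 0.1152, 0.2157]
ee_rot: [-0.404, -3.115, 0.0]
force: [0.3, 0.8, -0.3]
width: 0.999
```

Call:
jog_arm(moves=[{"xyz": [0, 0, 0], "twist": [0, 0, 0], "grip": -1}, {"xyz": [0, 0, 0], "twist": [0, 0, 0], "grip": -1}, {"xyz": [0, 0, 0], "twist": [0, 0, 0], "grip": -1}, {"xyz": [0, 0, 0], "twist": [0, 0, 0], "grip": -1}, {"xyz": [0, 0, 0], "twist": [0, 0, 0], "grip": -1}])

```text
clock: 4.4
position: [0.6633, 0.1153, 0.2157]
ee_rot: [0.404, 3.116, 0.0]
force: [-0.1, -0.4, 1.0]
width: 1.003
```

Call:
jog_arm(moves=[{"xyz": [0, 0, 0], "twist": [0, 0, 0], "grip": -1}, {"xyz": [0, 0, 0], "twist": [0, 0, 0], "grip": -1}, {"xyz": [0, 0, 0], "twist": [0, 0, 0], "grip": -1}, {"xyz": [0, 0, 0], "twist": [0, 0, 0], "grip": -1}, {"xyz": [0, 0, 0], "twist": [0, 0, 0], "grip": -1}])

```text
clock: 5.03
position: [0.6633, 0.1153, 0.2157]
ee_rot: [-0.404, -3.115, -0.0]
force: [-0.5, 1.0, -0.1]
width: 1.001
```

Call:
jog_arm(moves=[{"xyz": [0, 0, 0], "twist": [0, 0, 0], "grip": -1}, {"xyz": [0, 0, 0], "twist": [0, 0, 0], "grip": -1}, {"xyz": [0, 0, 0], "twist": [0, 0, 0], "grip": -1}, {"xyz": [0, 0, 0], "twist": [0, 0, 0], "grip": -1}, {"xyz": [0, 0, 0], "twist": [0, 0, 0], "grip": -1}])

```text
clock: 5.65
position: [0.6633, 0.1152, 0.2158]
ee_rot: [0.404, 3.115, 0.0]
force: [-0.1, -0.7, -0.3]
width: 1.0
```

Call:
jog_arm(moves=[{"xyz": [0, 0, -1], "twist": [0, 0, 0], "grip": -1}, {"xyz": [0, 0, -2], "twist": [0, 0, 0], "grip": -1}, {"xyz": [0, 0, -2.5], "twist": [0, 0, 0], "grip": -1}, {"xyz": [0, 0, -2.5], "twist": [0, 0, 0], "grip": -1}])

```text
clock: 6.15
position: [0.6644, 0.1152, 0.3689]
ee_rot: [0.403, 3.111, 0.003]
force: [0.5, -0.0, -0.6]
width: 1.001
```

```bash
python3 - <<'E'
from h import *
go([.546,-.346,.36]);print(arm.observe()['joints'].round(2))
E
```

```text
[0.546, -0.346, 0.36] units [-0.05 -7.94  0.13] clock 6.15 [0.664 0.115 0.369]
[-0.47  0.46  0.36  1.26 -0.16  1.44  1.19]
```

Held at 79 mm above the cap for about 2.5 s. Next is the scoop, at travel height.

Call:
jog_arm(moves=[{"xyz": [0, -0.95, 0], "twist": [0, 0, 0], "grip": -1}, {"xyz": [0, -1.9, 0], "twist": [0, 0, 0], "grip": -1}, {"xyz": [0, -2.85, 0], "twist": [0, 0, 0], "grip": -1}, {"xyz": [0, -3.8, 0], "twist": [0, 0, 0], "grip": -1}, {"xyz": [0, -4.75, 0], "twist": [0, 0, 0], "grip": -1}])

```text
clock: 6.78
position: [0.5895, -0.1618, 0.3646]
ee_rot: [-0.403, -3.114, -0.0]
force: [0.4, 0.3, 0.2]
width: 0.999
```

Call:
jog_arm(moves=[{"xyz": [0, -0.9, 0], "twist": [0, 0, 0], "grip": -1}, {"xyz": [0, -1.8, 0], "twist": [0, 0, 0], "grip": -1}, {"xyz": [0, -2.7, 0], "twist": [0, 0, 0], "grip": -1}, {"xyz": [0, -3.2, 0], "twist": [0, 0, 0], "grip": -1}, {"xyz": [0, -3.2, 0], "twist": [0, 0, 0], "grip": -1}])

```text
clock: 7.4
position: [0.5396, -0.3488, 0.3644]
ee_rot: [-0.412, -3.112, 0.001]
force: [0.1, 1.2, -0.2]
width: 1.001
```

```bash
python3 - <<'E'
from h import *
s=arm.observe();im=arm.get_image('wrist');p=arm.camera_params('wrist')
go([.546,-.346,.22]);print(s['joints'].round(2))
Tt=np.eye(4);Tt[:3,:3]=R.from_rotvec(s['ee_rot']).as_matrix();Tt[:3,3]=s['position'];T=Tt@p['T_tool_cam']
for P in([.546,-.346,.151],[.466,-.018,.107]):
    c=T[:3,:3].T@(np.array(P)-T[:3,3]);u=p['mtx']@c;u=(u[:2]/u[2]).round().astype(int)
    print(P,u);cv2.drawMarker(im,tuple(int(v) for v in u),(0,255,255),0,20,2)
cv2.imwrite('pics/w2.png',im)
E
```

```text
[0.546, -0.346, 0.22] units [-0.08  0.03  2.41] clock 7.45 [ 0.541 -0.347  0.364]
[ 0.18  0.42  0.49  1.36 -0.19  1.41  1.97]
[0.546, -0.346, 0.151] [321 215]
[0.466, -0.018, 0.107] [671  16]
```

View pics/w2.png

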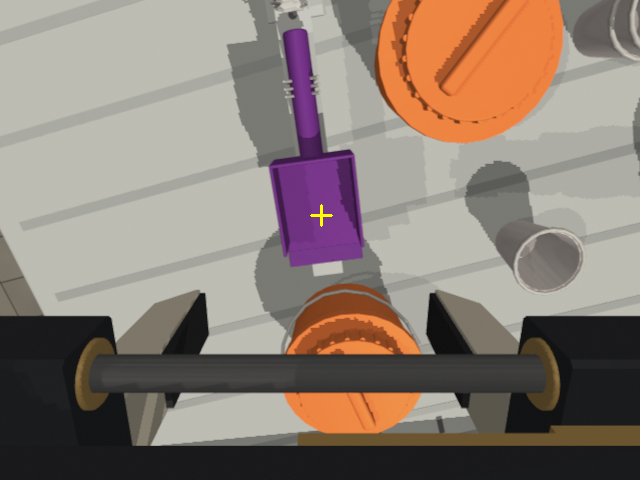

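The marker at (321,215) sits at the middle of the bowl, about (317,209). The only things near are no higher than 0.151 m. I'll lower the hand and hold.

Call:
jog_arm(moves=[{"xyz": [0, 0, 0.8], "twist": [0, 0, 0], "grip": -1}, {"xyz": [0, 0, 1.6], "twist": [0, 0, 0], "grip": -1}, {"xyz": [0, 0, 2.4], "twist": [0, 0, 0], "grip": -1}, {"xyz": [0, 0, 2.4], "twist": [0, 0, 0], "grip": -1}, {"xyz": [0, 0, 2.4], "twist": [0, 0, 0], "grip": -1}])

```text
clock: 8.07
position: [0.5428, -0.3455, 0.2233]
ee_rot: [0.402, 3.114, -0.001]
force: [-0.5, 0.7, 1.2]
width: 0.997
```

Call:
jog_arm(moves=[{"xyz": [0, 0, 0], "twist": [0, 0, 0], "grip": -1}, {"xyz": [0, 0, 0], "twist": [0, 0, 0], "grip": -1}, {"xyz": [0, 0, 0], "twist": [0, 0, 0], "grip": -1}, {"xyz": [0, 0, 0], "twist": [0, 0, 0], "grip": -1}, {"xyz": [0, 0, 0], "twist": [0, 0, 0], "grip": -1}])

```text
clock: 8.7
position: [0.5416, -0.346, 0.2217]
ee_rot: [-0.404, -3.115, -0.0]
force: [-0.1, -0.1, 0.2]
width: 1.002
```

Call:
jog_arm(moves=[{"xyz": [0, 0, 0], "twist": [0, 0, 0], "grip": -1}, {"xyz": [0, 0, 0], "twist": [0, 0, 0], "grip": -1}, {"xyz": [0, 0, 0], "twist": [0, 0, 0], "grip": -1}, {"xyz": [0, 0, 0], "twist": [0, 0, 0], "grip": -1}, {"xyz": [0, 0, 0], "twist": [0, 0, 0], "grip": -1}])

```text
clock: 9.32
position: [0.5417, -0.346, 0.2217]
ee_rot: [0.404, 3.115, 0.0]
force: [0.0, -0.1, -0.5]
width: 1.003
```

Call:
jog_arm(moves=[{"xyz": [0, 0, 0], "twist": [0, 0, 0], "grip": -1}, {"xyz": [0, 0, 0], "twist": [0, 0, 0], "grip": -1}, {"xyz": [0, 0, 0], "twist": [0, 0, 0], "grip": -1}, {"xyz": [0, 0, 0], "twist": [0, 0, 0], "grip": -1}, {"xyz": [0, 0, 0], "twist": [0, 0, 0], "grip": -1}])

```text
clock: 9.95
position: [0.5417, -0.346, 0.2218]
ee_rot: [0.404, 3.115, 0.0]
force: [-0.7, 0.2, 0.7]
width: 0.998
```

Call:
jog_arm(moves=[{"xyz": [0, 0, 0], "twist": [0, 0, 0], "grip": -1}, {"xyz": [0, 0, 0], "twist": [0, 0, 0], "grip": -1}, {"xyz": [0, 0, 0], "twist": [0, 0, 0], "grip": -1}, {"xyz": [0, 0, 0], "twist": [0, 0, 0], "grip": -1}, {"xyz": [0, 0, 0], "twist": [0, 0, 0], "grip": -1}])

```text
clock: 10.58
position: [0.5417, -0.346, 0.2217]
ee_rot: [0.404, 3.115, 0.0]
force: [-0.9, -0.1, 0.5]
width: 0.997
```

Call:
jog_arm(moves=[{"xyz": [0, 0, -1], "twist": [0, 0, 0], "grip": -1}, {"xyz": [0, 0, -2], "twist": [0, 0, 0], "grip": -1}, {"xyz": [0, 0, -2.4], "twist": [0, 0, 0], "grip": -1}, {"xyz": [0, 0, -2.4], "twist": [0, 0, 0], "grip": -1}])

```text
clock: 11.08
position: [0.5422, -0.3467, 0.368]
ee_rot: [0.404, 3.112, -0.002]
force: [-0.3, -0.2, 0.1]
width: 1.0
```

```bash
python3 - <<'E'
from h import *
go([.466,-.018,.36]);print(arm.observe()['joints'].round(2))
E
```

```text
[0.466, -0.018, 0.36] units [2.63 4.97 0.12] clock 11.075 [ 0.542 -0.347  0.368]
[ 0.17  0.42  0.49  1.36 -0.19  1.41  1.97]
```

Call:
jog_arm(moves=[{"xyz": [0.45, 0.85, 0], "twist": [0, 0, 0], "grip": -1}, {"xyz": [0.9, 1.7, 0], "twist": [0, 0, 0], "grip": -1}, {"xyz": [1.35, 2.55, 0], "twist": [0, 0, 0], "grip": -1}, {"xyz": [1.8, 3.4, 0], "twist": [0, 0, 0], "grip": -1}, {"xyz": [2.2, 4.15, 0], "twist": [0, 0, 0], "grip": -1}])

```text
clock: 11.7
position: [0.4763, -0.0692, 0.3645]
ee_rot: [-0.402, -3.114, -0.0]
force: [0.9, 0.6, 0.7]
width: 1.0
```

Call:
jog_arm(moves=[{"xyz": [0.43, 0.82, 0], "twist": [0, 0, 0], "grip": -1}, {"xyz": [0.43, 0.82, 0], "twist": [0, 0, 0], "grip": -1}, {"xyz": [0.43, 0.82, 0], "twist": [0, 0, 0], "grip": -1}])

```text
clock: 12.08
position: [0.4648, -0.0177, 0.365]
ee_rot: [-0.403, -3.115, 0.001]
force: [-0.0, 0.1, -0.5]
width: 0.996
```

```bash
python3 - <<'E'
from h import *
s=arm.observe();im=arm.get_image('wrist');p=arm.camera_params('wrist')
go([.466,-.018,.18]);print(s['joints'].round(2))
Tt=np.eye(4);Tt[:3,:3]=R.from_rotvec(s['ee_rot']).as_matrix();Tt[:3,3]=s['position'];T=Tt@p['T_tool_cam']
for P in([.466,-.018,.107],):
    c=T[:3,:3].T@(np.array(P)-T[:3,3]);u=p['mtx']@c;u=(u[:2]/u[2]).round().astype(int)
    print(P,u);cv2.drawMarker(im,tuple(int(v) for v in u),(0,0,255),0,20,2)
cv2.imwrite('pics/w3.png',im)
E
```

```text
[0.466, -0.018, 0.18] units [-0.02  0.01  3.08] clock 12.125 [ 0.465 -0.018  0.365]
[-0.36  0.08  0.31  1.76 -0.02  1.31  1.27]
[0.466, -0.018, 0.107] [316 200]
```

View pics/w3.png

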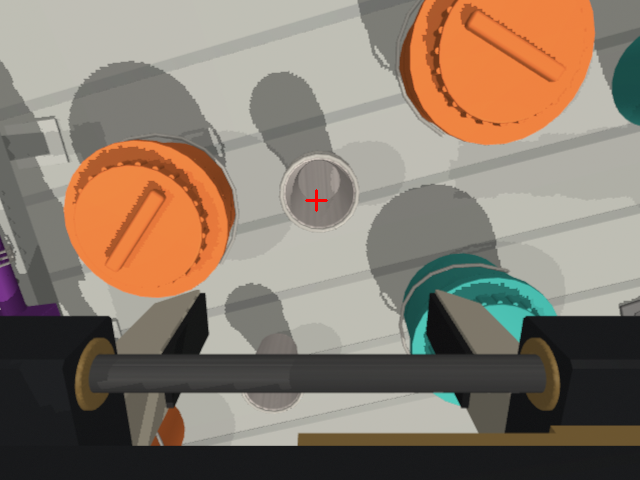

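The two-rim mouth is centred at (319,191) and the marker at (316,200), so it lies about 9 mm nearer the base. I'll correct by +0.13 in tool x, lower the hand and hold.

Call:
jog_arm(moves=[{"xyz": [0.13, 0, 0.9], "twist": [0, 0, 0], "grip": -1}, {"xyz": [0.13, 0, 1.8], "twist": [0, 0, 0], "grip": -1}, {"xyz": [0.13, 0, 2.5], "twist": [0, 0, 0], "grip": -1}, {"xyz": [0.13, 0, 3.0], "twist": [0, 0, 0], "grip": -1}, {"xyz": [0.13, 0, 3.0], "twist": [0, 0, 0], "grip": -1}])

```text
clock: 12.75
position: [0.4561, -0.0169, 0.1839]
ee_rot: [-0.407, -3.111, 0.003]
force: [-0.2, -0.3, 0.6]
width: 0.998
```

Call:
jog_arm(moves=[{"xyz": [0, 0, 0], "twist": [0, 0, 0], "grip": -1}, {"xyz": [0, 0, 0], "twist": [0, 0, 0], "grip": -1}, {"xyz": [0, 0, 0], "twist": [0, 0, 0], "grip": -1}, {"xyz": [0, 0, 0], "twist": [0, 0, 0], "grip": -1}, {"xyz": [0, 0, 0], "twist": [0, 0, 0], "grip": -1}])

```text
clock: 13.38
position: [0.4576, -0.0153, 0.1859]
ee_rot: [0.404, 3.115, 0.0]
force: [-0.2, -0.3, -0.2]
width: 1.004
```

Call:
jog_arm(moves=[{"xyz": [0, 0, 0], "twist": [0, 0, 0], "grip": -1}, {"xyz": [0, 0, 0], "twist": [0, 0, 0], "grip": -1}, {"xyz": [0, 0, 0], "twist": [0, 0, 0], "grip": -1}, {"xyz": [0, 0, 0], "twist": [0, 0, 0], "grip": -1}, {"xyz": [0, 0, 0], "twist": [0, 0, 0], "grip": -1}])

```text
clock: 14.0
position: [0.4576, -0.0154, 0.1857]
ee_rot: [-0.404, -3.115, -0.0]
force: [0.2, 0.0, 0.5]
width: 0.999
```

Call:
jog_arm(moves=[{"xyz": [0, 0, 0], "twist": [0, 0, 0], "grip": -1}, {"xyz": [0, 0, 0], "twist": [0, 0, 0], "grip": -1}, {"xyz": [0, 0, 0], "twist": [0, 0, 0], "grip": -1}, {"xyz": [0, 0, 0], "twist": [0, 0, 0], "grip": -1}, {"xyz": [0, 0, 0], "twist": [0, 0, 0], "grip": -1}])

```text
clock: 14.62
position: [0.4576, -0.0154, 0.1857]
ee_rot: [0.404, 3.115, 0.0]
force: [0.4, 0.0, 0.1]
width: 1.003
```

Call:
jog_arm(moves=[{"xyz": [0, 0, 0], "twist": [0, 0, 0], "grip": -1}, {"xyz": [0, 0, 0], "twist": [0, 0, 0], "grip": -1}, {"xyz": [0, 0, 0], "twist": [0, 0, 0], "grip": -1}, {"xyz": [0, 0, 0], "twist": [0, 0, 0], "grip": -1}, {"xyz": [0, 0, 0], "twist": [0, 0, 0], "grip": -1}])

```text
clock: 15.25
position: [0.4576, -0.0154, 0.1857]
ee_rot: [0.404, 3.115, 0.0]
force: [-0.6, 0.3, -0.7]
width: 1.001
```

Call:
jog_arm(moves=[{"xyz": [0, 0, -1], "twist": [0, 0, 0], "grip": -1}, {"xyz": [0, 0, -2], "twist": [0, 0, 0], "grip": -1}, {"xyz": [0, 0, -3], "twist": [0, 0, 0], "grip": -1}, {"xyz": [0, 0, -4], "twist": [0, 0, 0], "grip": -1}, {"xyz": [0, 0, -4], "twist": [0, 0, 0], "grip": -1}])

```text
clock: 15.88
position: [0.4592, -0.0155, 0.4302]
ee_rot: [0.403, 3.108, 0.004]
force: [1.0, 0.1, -0.1]
width: 0.996
```

Call:
jog_arm(moves=[{"xyz": [0, 0, 0], "twist": [0, 0, 0], "grip": -1}, {"xyz": [0, 0, 0], "twist": [0, 0, 0], "grip": -1}, {"xyz": [0, 0, 0], "twist": [0, 0, 0], "grip": -1}])

```text
clock: 16.25
position: [0.4572, -0.0154, 0.4247]
ee_rot: [-0.404, -3.114, 0.001]
force: [0.5, 0.2, -1.0]
width: 1.001
```

```bash
python3 - <<'E'
from h import *
T=arm.get_image('top');cv2.imwrite('pics/top1.png',T)
for c in blobs(T,(75,90,40),(100,255,255)):print(cv2.boundingRect(c))
s=arm.observe();p=s['position'];print(s['clock'],p,s['dq'].round(3),[round(float(np.linalg.norm(p-q)),3) for q in([.664,.114,.137],[.546,-.346,.151],[.458,-.018,.107])])
E
```

```text
(213, 249, 46, 44)
(303, 176, 52, 52)
16.3 [ 0.45726124 -0.01541267  0.42488821] [-0.    -0.003  0.002 -0.007 -0.     0.    -0.001] [0.377, 0.438, 0.318]
```

The hand is more than 0.3 m from all three things and the buckets haven't moved. I'll hand it in.

```bash
python3 -c "
from cell import arm
print(arm.sign_off())"
```

```text
the job is handed in; nothing more can be done
None
```

I pointed at the squat bucket's cap, the scoop's bowl and the nested cups, in that order, then drew the hand away and handed the job in. By my estimate each hold lasted at least 2 s, about 7–8 cm above the top and within about 1 cm of the middle.

- **Final checks:** The hand ended 0.32–0.44 m from all three targets and was nearly still. Both turquoise buckets show the same pixel boxes in the top camera as at the start. Force readings stayed at noise level, about 1 N, which is too coarse to rule out a 0.5 N touch by itself. The planned gaps to everything were several centimetres.
- **Not checked:** I did not measure the cups' positions again at the end.
- **Disagreements:** Near views differed from the first estimates by about 5 mm at the cap, which I left, and about 9 mm at the nested cups, which I corrected before lowering. My rough two-view height for the scoop came out at 0.126 m against the stated 0.151 m, so I used the stated height.

The task ran to about 16 s of the 61 s allowed, and sign-off gave no verdict.

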